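Clamp a plaster mould in the bench screw press

ROBOT

A 6-joint arm with a two-finger parallel gripper is mounted at the origin on the work surface. World frame = base frame: x ahead of the robot, y to its left, z up, the work surface at z = 0. Lengths are in m, angles in rad, forces in N, time in s.
With the tool pointing down it reaches from about 0.325 to 0.775 m from the base axis. Payload 9.3 kg.
Tool frame: the origin (TCP) lies at the very end of the fingers, on their centre line; the grasp point (between the pads) lies manip.hold_point_z behind it (manip.hold_point_z is the distance from the TCP to the grasp point, in m); z points along the fingers, y is the line along which they close (so a half turn about z gives the same grasp; the last joint's range is limited). The gripper opens to 85 mm and grips with 20 to 120 N. Pads are 22 mm wide; open, the fingers measure 114 mm over their backs; the gripper's body (76 mm by 85 mm) begins 54 mm behind the grasp point. The pads swing forward as they close: fully open they stand 13 mm farther back than shut.
Start: joints at [-1.269, 0.259, 0.021, 1.334, 0, 1.418], TCP at [0.242, -0.494, 0.231] pointing down, gripper open.
Joint ranges: [-3.04, 3.04], [-0.91, 1.82], [-1.04, 1.36], [-1.92, 1.95], [-1.52, 1.45], [-3.14, 3.14]. Speed limits (rad/s): [2.22, 2.22, 2.79, 3.14, 3.14, 3.14].

INTERFACE

Orientations are given as a unit quaternion [w, x, y, z].
In Python, from station import manip, get_image, calibration, search_frame, masks_of, mark_of gives the robot as it stands. Calls block until the motion is done:
- manip.reach(position, orientation): joint-space move of the TCP to a pose.
- manip.servo_line(position, feed=0.15, ori=None): straight line of the TCP; ori=None keeps the orientation; feed is the mean speed in m/s.
- manip.set_joints(angles): joint-space move.
- manip.move_gripper(opening, squeeze=None): opening from 0.0 (shut) to 1.0 (fully open); squeeze is the grip in N (None keeps the last); returns when the fingers have stopped.
- manip.pause(seconds).
- manip.inverse_kinematics(position, orientation): joint angles nearest the present ones, or None.
- manip.get_state(): the state.
- get_image(name): name is "scene" or "top" or "wrist"; returns (picture, depth): 400x640x3 uint8, red, green, blue; 400x640 float32, m along the optical axis (not along the pixel's ray), 0 where there is no reading.
- calibration(name): a dict with "fx", "fy", "cx", "cy" (pixels), "distortion" ([k1, k2, p1, p2, k3] as OpenCV has them; the pictures are not rectified), "extrinsics" (4x4, takes a point from world to camera coordinates). Camera axes: x right, y down, z forward; pixel columns grow to the right and rows downward; lengths in m; the calibration is good to about 2 mm. A picture is of the moment at which its call begins: read the wrist's pose just before it. calibration takes no time and is no camera call; for the wrist camera it gives the pose at the moment of the call.
A pose or a line that the arm cannot do raises manip.Unreachable and nothing moves.
- manip.hand_in(): hands the job in; it is judged then, once.
Trained networks look in the newest picture that a camera, given by its name, has taken for a name from the list of things; names that differ only in an ending like _2 or _b are one class to them, and where a whole thing is asked for, a point or a joint stands for the part that bears it (a point fixed in the world has none). Each returns a list of dicts, best first, with "score" (0 to 1); they miss things now and then, are a little off and sometimes report something else, mostly with a low value. They report only what shows in the picture. A call takes as long as a camera call. They do not tell look-alikes from the thing itself.
- search_frame(camera, name): "extent" ([centre column, centre row, width, height] in pixels, round what is visible of it).
- masks_of(camera, name): "mask" (400x640 bool, what is visible of it) and "extent" ([centre column, centre row, width, height] in pixels, round what is visible of it).
- mark_of(camera, name): "pixel" ([column, row] in pixels: a listed point, or the origin of a listed thing).
The state is a dict: "clock": time; "qpos": joint angles; "qvel": joint speeds; "joint_torque": joint torques, N m; "eef_pos": TCP position; "tcp_rot": TCP orientation; "contact_force": force on the tool from outside, world axes, zero at the start; "torque": the same for the moment, N m; "width": opening from 0.0 (shut) to 1.0 (fully open); "grip_force": force on a finger pad.
Only numpy, scipy, OpenCV 4.12 (cv2) and the standard library are available. Lean on these libraries where they do the work, as an engineer would, in place of code of your own. Each camera call takes 0.05 s, during which the arm holds its last target. There are 200 camera calls.

TASK

Clamp the closed plaster mould in the screw press so that it dries without warping: set the loose crank fully home on the square end of the press spindle and let go, then take it by its upright handle and wind it clockwise (seen from above) until the platen meets the mould, and about half a turn more to nip it. Let go and leave the crank on the spindle; the mould must stay as it lies, and the other things on the bench must not be knocked away.

Things in the scene. Friction and masses are not known exactly. Their poses are not given: they have to be found in the camera images.
- crank_hub (a point): Loose bare-steel crank, 0.55 kg, standing on the bench on its hub, socket down. Point: centre of the hub, an upright block 40 x 40 mm, 46 mm tall, 23 mm above its underside. +x points along the arm (18 mm wide, top face 43 mm above the underside), which leaves the upper part of the hub's +x side; the two y sides are free to be gripped. Centre of mass 10 mm from the hub axis towards +x.
- crank_socket (a point): Centre of the mouth of the crank's square socket, in the middle of the hub's underside; z up, x along the arm. Socket 18.6 x 18.6 mm, 30 mm deep, sides along the crank's x and y. It goes on the 16 mm square spindle end in any of the four quarter turns, within about 8 degrees.
- crank_grip (a point): Centre of the crank's handle: an upright dark wood cylinder, diameter 28 mm, 54 mm tall (27 mm above and below this point), on the far end of the arm, its axis 70 mm from the hub axis (crank +x); the point is 73 mm above the hub's underside, 30 mm above the arm. It spins freely on its pin: it can be held without turning the hand while the crank goes round.
- crank: The whole loose crank with its handle; origin the centre of the hub's underside, z up, x along the arm.
- crank_handle: The revolving wooden handle of the crank; origin the centre of its lower end; its own yaw means nothing.
- spindle_seat (a point): On the upright spindle axis, amid the press beam: top of the round collar (diameter 34 mm) where the hub rests when fully home (crank_socket on this point). Above it the steel square end, 16 x 16 mm, 28 mm high, top 6 mm a cone. z up; x, y normal to the flats, turning with the spindle. At the start 226 to 233 mm above the bench; sinks 8 mm a clockwise turn. The rest of the press is below 209 mm.
- spindle (a joint): Turn of the spindle in rad, growing clockwise seen from above, which lowers spindle, follower and platen by 8 mm a turn. 0 is wound up; stop at 25.4. It starts between 0 and 5.5, stays where it is left and takes 0.22 N m to turn (about 3 N at the handle).
- platen_face (a point): Centre of the rubber-faced underside of the platen, a steel plate 130 x 100 mm hung below the spindle on two springs. At the start it hangs 15 to 22 mm above the mould. Once it meets the mould it stays there and the springs above it shorten by 8 mm a turn, pressing with 11 N plus 10 N per mm (half a turn: about 50 N).
- platen: The sprung platen; origin as platen_face.
- mould_top (a point): Centre of the top face of the closed two-part plaster mould, off-white, 150 x 120 x 64 mm, 1.3 kg, lying loose on the wooden bed of the press under the platen.
- mould: The plaster mould; origin at the centre of its underside.
- press: The grey bench screw press, fixed: base 200 (x) x 260 (y) mm, two steel pillars at y = +-108 mm, a cross beam 54 mm wide along y with its top 188 mm above the bench (nuts and pillar ends to 208 mm). Origin on the bench below the spindle axis.
- jar_mid (a point): Bystander: a loose grey jar of glaze with a white lid, diameter 68 mm, 105 mm tall, standing on the bench on the other side of the press from the crank; the point is half-way up.
- mug_mid (a point): Bystander: a loose unglazed mug, diameter 82 mm, 92 mm tall, behind the press; the point is half-way up.
- tool_mid (a point): Bystander: a loose flat wooden modelling tool, 185 mm long, 10 mm thick, lying flat just behind the press; the point is its centre.
There are look-alikes about, which are no part of the job. Of the things that look like the crank, the middle-sized one is meant.

How it is judged:
By the outcome, as a careful person would: the job done as asked, in the order asked, and still so for the second after the job is handed in, with the robot touching nothing.
It also fails if it takes over 72 s, if anything falls off the work surface, if the arm or the gripper's body presses on something with over 40 N, if the wrist force passes 120 N, or if a joint passes its speed limit or range.

## Working session

There is one attempt and no reset: what is moved stays moved. The work goes in short steps, each a Python script; the robot and the scene stay as the last script left them, time stands still between calls to the robot, and variables do not carry over. Pictures are saved under pics/ and viewed, at most 10 in all, crops included, and the job is handed in when it is done.

```bash
ls; mkdir -p pics; cat > h.py <<'E'
import numpy as np, cv2
from station import manip, get_image, calibration, search_frame, masks_of, mark_of
def save(n,im): cv2.imwrite('pics/'+n+'.png',cv2.cvtColor(im,cv2.COLOR_RGB2BGR))
def ray(c,px):
    K=np.array([[c['fx'],0,c['cx']],[0,c['fy'],c['cy']],[0,0,1.]])
    u=cv2.undistortPoints(np.array(px,float).reshape(-1,1,2),K,np.array(c['distortion'],float)).reshape(-1,2)
    return np.c_[u,np.ones(len(u))]
def world(c,px,d):
    E=np.array(c['extrinsics']); p=ray(c,px)*np.reshape(d,(-1,1))
    return (p-E[:3,3])@E[:3,:3]
def atz(c,px,z):
    E=np.array(c['extrinsics']); o=-E[:3,:3].T@E[:3,3]; r=ray(c,px)@E[:3,:3]
    return o+r*((z-o[2])/r[:,2])[:,None]
def cloud(c,depth,mask=None):
    m=(depth>0)&(mask if mask is not None else True)
    v,u=np.nonzero(m); return world(c,np.c_[u,v],depth[v,u]),np.c_[u,v]
def proj(c,P):
    E=np.array(c['extrinsics']);K=np.array([[c['fx'],0,c['cx']],[0,c['fy'],c['cy']],[0,0,1.]])
    return cv2.projectPoints(np.array(P,float).reshape(-1,3),cv2.Rodrigues(E[:3,:3])[0],E[:3,3],K,np.array(c['distortion'],float))[0].reshape(-1,2)
E
python3 - <<'E'
from h import *
print(manip.hold_point_z, manip.get_state()['clock'])
for n in('scene','top'):
    im,d=get_image(n); c=calibration(n); save(n,im); np.save(n+'_d.npy',d)
    for t in('crank_hub','crank_socket','crank_grip','spindle_seat','mould_top','platen_face','jar_mid','mug_mid','tool_mid','press'):
        for r in mark_of(n,t):
            p=r['pixel'];u,v=np.round(p).astype(int)
            dd=d[min(max(v,0),399),min(max(u,0),639)]
            print(n,t,round(r['score'],2),np.round(p),np.round(world(c,[p],[dd])[0],3) if dd>0 else None)
E
```

```text
pics
0.0187 0.0
scene crank_hub 0.92 [215. 260.] [ 0.495 -0.311  0.038]
scene crank_hub 0.89 [180. 219.] [ 0.336 -0.37   0.057]
scene crank_hub 0.8 [187. 287.] [ 0.547 -0.394  0.032]
scene crank_hub 0.6 [396. 210.] [0.56  0.173 0.087]
scene crank_socket 0.81 [180. 224.] [ 0.338 -0.374  0.04 ]
scene crank_socket 0.74 [187. 295.] [ 0.569 -0.398  0.032]
scene crank_socket 0.64 [216. 260.] [ 0.499 -0.309  0.041]
scene crank_grip 0.85 [156. 226.] [ 0.393 -0.429  0.113]
scene crank_grip 0.63 [173. 273.] [ 0.514 -0.416  0.062]
scene crank_grip 0.59 [213. 227.] [ 0.346 -0.29  -0.001]
scene spindle_seat 0.77 [301. 180.] [ 0.51  -0.07   0.243]
scene spindle_seat 0.49 [302. 238.] [ 0.557 -0.091  0.091]
scene spindle_seat 0.23 [304. 218.] [ 0.54  -0.078  0.141]
scene mould_top 0.44 [219. 225.] [ 0.427 -0.275  0.087]
scene platen_face 0.9 [304. 218.] [ 0.539 -0.077  0.141]
scene jar_mid 0.76 [393. 212.] [0.558 0.167 0.078]
scene mug_mid 0.86 [367. 281.] [0.684 0.032 0.004]
scene mug_mid 0.56 [213. 259.] [ 0.493 -0.315  0.04 ]
scene tool_mid 0.91 [259. 294.] [ 0.619 -0.232  0.009]
scene tool_mid 0
[... 332 characters left out ...]
5.] [ 0.463 -0.305  0.046]
top crank_socket 0.68 [416. 275.] [ 0.305 -0.369  0.062]
top crank_socket 0.57 [416. 205.] [ 0.539 -0.385  0.005]
top crank_grip 0.98 [437. 249.] [ 0.379 -0.419  0.132]
top crank_grip 0.9 [386. 239.] [ 0.411 -0.268  0.098]
top crank_grip 0.74 [428. 214.] [ 0.5   -0.41   0.062]
top spindle_seat 0.3 [244. 200.] [0.517 0.179 0.1  ]
top platen_face 0.97 [323. 210.] [ 0.476 -0.066  0.201]
top jar_mid 0.72 [245. 200.] [0.518 0.178 0.103]
top jar_mid 0.16 [319. 212.] None
top mug_mid 0.95 [298. 148.] [0.725 0.018 0.006]
top mug_mid 0.59 [324. 209.] [ 0.481 -0.069  0.193]
top tool_mid 0.63 [373. 180.] [ 0.623 -0.237  0.008]
top press 0.89 [322. 213.] [ 0.473 -0.064  0.169]
```

View pics/scene.png

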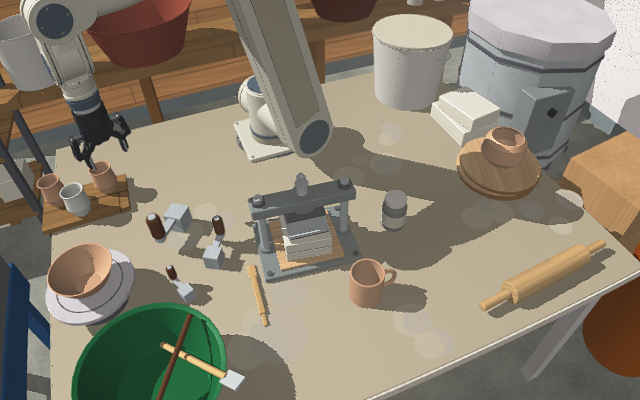

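View pics/top.png

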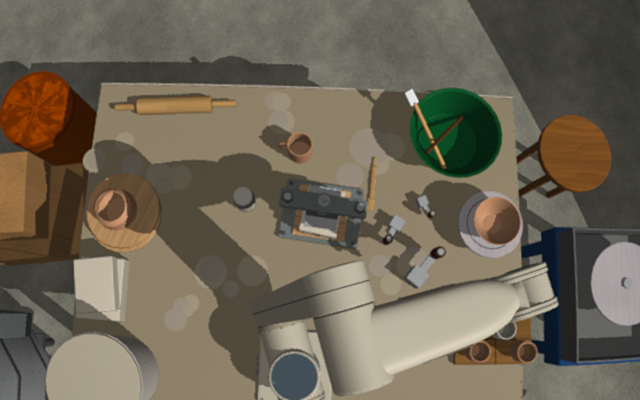

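The pictures show three look-alike cranks, as scene / top pixels of the hub:
- Large: (177,215) / (418,273), hub top 66 mm.
- Middle: (214,255) / (396,225), hub top about 47 mm.
- Small: (185,290) / (424,200), hub top 31 mm.

The middle one is meant, since its 46 mm hub matches the description. The press spindle is at scene (301,180), the jar at (394,210), the mug at (367,282) and the tool at (259,294).

```bash
python3 - <<'E'
from h import *
im=cv2.imread('pics/scene.png')[130:310,130:430]
t=cv2.imread('pics/top.png')[165:295,270:450]
a=cv2.resize(im,None,fx=1.67,fy=1.67,interpolation=cv2.INTER_CUBIC); b=cv2.resize(t,None,fx=1.6,fy=1.6*1,interpolation=cv2.INTER_CUBIC)
o=np.zeros((a.shape[0]+b.shape[0],max(a.shape[1],b.shape[1]),3),np.uint8);o[:a.shape[0],:a.shape[1]]=a;o[a.shape[0]:,:b.shape[1]]=b
cv2.imwrite('pics/crop.png',o)
for n in('scene','top'):
    d=np.load(n+'_d.npy');c=calibration(n);P,U=cloud(c,d)
    s=(np.abs(P[:,0]-.45)<.09)&(np.abs(P[:,1]+.29)<.075)
    for lo,hi in((.043,.051),(.036,.0425),(.06,.093),(.094,.106)):
        q=P[s&(P[:,2]>lo)&(P[:,2]<hi)]; print(n,lo,len(q),np.round(q.mean(0),4) if len(q) else '',np.round(q.max(0)-q.min(0),3) if len(q) else '')
    s=(np.abs(P[:,0]-.49)<.05)&(np.abs(P[:,1]+.07)<.05)&(P[:,2]>.2)
    q=P[s];print(n,'spindle',len(q),np.round(q.mean(0),4),np.round(np.percentile(q[:,2],[0,20,50,80,95,100]),3))
    s=(np.abs(P[:,0]-.49)<.2)&(np.abs(P[:,1]+.07)<.15)&(abs(P[:,2]-.187)<.005)
    q=P[s];r=cv2.minAreaRect(q[:,:2].astype(np.float32));print('beam',len(q),r)
c=calibration('wrist');E=np.array(c['extrinsics']);print('wristcam',-E[:3,:3].T@E[:3,3],E[:3,:3].round(2).tolist(),c['fx'],manip.get_state()['tcp_rot'])
E
```

```text
scene 0.043 209 [ 0.4683 -0.3094  0.0456] [0.079 0.073 0.008]
scene 0.036 104 [ 0.4579 -0.2982  0.0404] [0.084 0.073 0.006]
scene 0.06 93 [ 0.4243 -0.277   0.0769] [0.02  0.028 0.032]
scene 0.094 68 [ 0.4179 -0.2762  0.0994] [0.026 0.026 0.011]
scene spindle 226 [ 0.509  -0.0697  0.2294] [0.2   0.213 0.228 0.244 0.254 0.258]
beam 1223 ((0.5045167207717896, -0.06845097243785858), (0.26123738288879395, 0.057140834629535675), 83.79730987548828)
top 0.043 143 [ 0.4657 -0.3061  0.0467] [0.099 0.072 0.008]
top 0.036 46 [ 0.4641 -0.3037  0.0403] [0.089 0.068 0.006]
top 0.06 22 [ 0.4067 -0.2669  0.0777] [0.025 0.019 0.031]
top 0.094 51 [ 0.4129 -0.2747  0.0999] [0.026 0.025 0.011]
top spindle 114 [ 0.4981 -0.0669  0.2335] [0.2   0.225 0.231 0.25  0.255 0.263]
beam 930 ((0.5016681551933289, -0.0662519782781601), (0.2582705318927765, 0.057262372225522995), 82.67742919921875)
wristcam [ 0.31807331 -0.45707483  0.37439386] [[0.44, -0.9, -0.0], [-0.85, -0.42, 0.33], [-0.29, -0.14, -0.95]] 347.8608722090295 [ 1.40550206e-06  9.74256037e-01  2.25444393e-01 -2.77538126e-07]
```

View pics/crop.png

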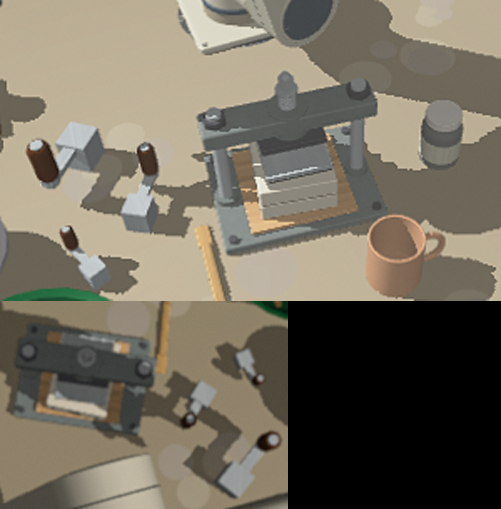

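Crop: the middle crank's dark handle (scene ~(218,225)) is on the press-side of its hub at (214,253), and the large and small cranks flank it. The choice holds. Next I'll look from near at the spindle, then the crank.

```bash
cat >> h.py <<'E'
def Q(psi): return [0,float(np.cos(psi/2)),float(np.sin(psi/2)),0]
E
python3 - <<'E'
from h import *
d=np.deg2rad
for deg in (-33,147,26):
  print(deg,[None if (j:=manip.inverse_kinematics(p,Q(d(deg)))) is None else np.round(j,2) for p in ([.503,-.067,.38],[.468,-.309,.2],[.468,-.309,.01])])
print([ (y,round(float(j[5]),2)) if (j:=manip.inverse_kinematics([.503,-.067,.30],Q(d(y)))) is not None else (y,None) for y in range(-180,180,30)])
manip.reach([.503,-.067,.38],Q(d(-33)))
a,da=get_image('wrist');ca=calibration('wrist'); ma=mark_of('wrist','spindle_seat')
manip.reach([.468,-.309,.2],Q(d(-33)))
b,db=get_image('wrist');cb=calibration('wrist')
ms={t:mark_of('wrist',t) for t in('crank_hub','crank_grip','crank_socket')}
import pickle;pickle.dump((a,da,ca,b,db,cb),open('w.pkl','wb'))
save('w1',np.vstack([a,b])[:, :]); 
cv2.imwrite('pics/w1.png',cv2.resize(cv2.imread('pics/w1.png'),None,fx=.75,fy=.75,interpolation=cv2.INTER_AREA))
print([(r['score'],r['pixel']) for r in ma]); 
for t in ms:print(t,[(round(r['score'],2),np.round(r['pixel'])) for r in ms[t]])
print(manip.get_state()['clock'])
for nm,D,C,x,y,bands in(('sp',da,ca,.503,-.067,((.218,.24),(.24,.251),(.251,.27))),('cr',db,cb,.45,-.295,((.044,.049),(.039,.0435),(.094,.104)))):
    P,U=cloud(C,D); s=(abs(P[:,0]-x)<.08)&(abs(P[:,1]-y)<.07)
    for lo,hi in bands:
        k=s&(P[:,2]>lo)&(P[:,2]<hi); q=P[k]
        if len(q)>5: print(nm,lo,len(q),np.median(q,0).round(4),cv2.minAreaRect(q[:,:2].astype(np.float32)),U[k].mean(0).round())
E
```

```text
-33 [array([-0.3 ,  0.19,  0.3 ,  1.68,  0.  , -2.86]), array([-0.73,  0.29, -0.02,  1.27,  0.  ,  2.98]), array([-0.73,  0.43, -0.32,  0.81,  0.  ,  2.98])]
147 [array([-0.3 ,  0.19,  0.3 ,  1.68,  0.  ,  0.28]), array([-0.73,  0.29, -0.02,  1.27,  0.  , -0.16]), array([-0.73,  0.43, -0.32,  0.81,  0.  , -0.16])]
26 [array([-0.3 ,  0.19,  0.3 ,  1.68,  0.  ,  2.39]), array([-0.73,  0.29, -0.02,  1.27,  0.  ,  1.95]), array([-0.73,  0.43, -0.32,  0.81,  0.  ,  1.95])]
[(-180, -0.3), (-150, -0.82), (-120, -1.35), (-90, -1.87), (-60, -2.39), (-30, -2.92), (0, 2.84), (30, 2.32), (60, 1.8), (90, 1.27), (120, 0.75), (150, 0.23)]
[(0.86, [317.9, 184.4])]
crank_hub [(0.65, array([356.,  39.])), (0.63, array([315., 173.]))]
crank_grip [(0.86, array([414.,  74.])), (0.78, array([320., 259.])), (0.71, array([516., 217.]))]
crank_socket [(0.66, array([448., 261.])), (0.65, array([349.,  45.]))]
9.7583
sp 0.218 668 [ 0.5082 -0.0724  0.2284] ((0.5023672580718994, -0.06756853312253952), (0.033068522810935974, 0.03263864666223526), 65.39061737060547) [315. 179.]
sp 0.24 195 [ 0.5053 -0.0709  0.2496] ((0.5018782019615173, -0.06749238073825836), (0.016476113349199295, 0.016385070979595184), 21.40141487121582) [315. 188.]
sp 0.251 255 [ 0.5032 -0.0681  0.2552] ((0.5023840665817261, -0.06769894808530807), (0.015200955793261528, 0.01557142287492752), 20.36918067932129) [315. 192.]
cr 0.044 2248 [ 0.4707 -0.3118  0.0466] ((0.4548940360546112, -0.30293136835098267), (0.03993206471204758, 0.08073130995035172), 59.009220123291016) [316. 180.]
cr 0.039 387 [ 0.4406 -0.2934  0.043 ] ((0.4537275731563568, -0.301166832447052), (0.03769179806113243, 0.08445054292678833), 59.09158706665039) [316. 211.]
cr 0.094 799 [ 0.4156 -0.2793  0.1005] ((0.4131760895252228, -0.27783700823783875), (0.02691497467458248, 0.025138556957244873), 56.89558410644531) [319. 275.]
```

View pics/w1.png

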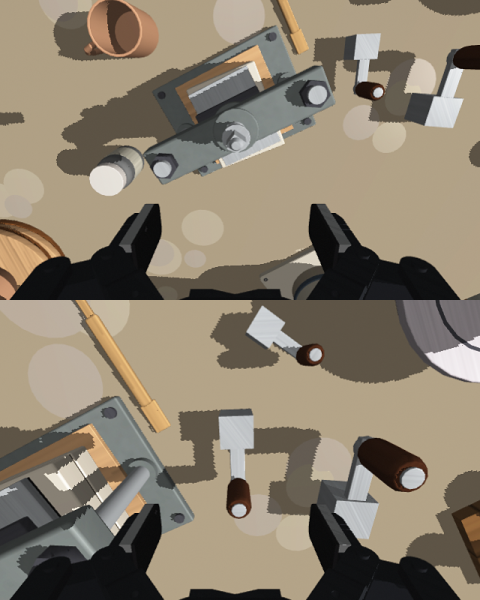

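The wrist view shows the spindle square at about (315,188), axis (0.502,-0.068), seat at 0.2284 and flats at about 21°. The middle crank's hub is at (316,175) with its handle at (319,275), giving hub (0.4726,-0.3136) and yaw 149°. Distance and heights agree with the description, so I'll grasp it.

```bash
python3 - <<'E'
from h import *
psi=np.deg2rad(-31); h=[.4726,-.3136]
manip.move_gripper(.85)
manip.reach(h+[.12],Q(psi)); manip.servo_line(h+[.008],feed=.1)
print(manip.get_state()['contact_force'])
manip.move_gripper(0,squeeze=80)
s=manip.get_state();print('w',s['width'],s['grip_force'])
manip.servo_line(h+[.32],feed=.15)
s=manip.get_state();print(s['clock'],s['width'],s['grip_force'],s['contact_force'],s['eef_pos'])
psi2=np.deg2rad(-69.2)
manip.reach([.5023,-.0676,.32],Q(psi2)); manip.pause(.3)
s=manip.get_state();a,d=get_image('wrist');c=calibration('wrist');save('held',a)
print(s['clock'],s['eef_pos'],s['qpos'][5])
P,U=cloud(c,d);T=np.array(s['eef_pos']);x=np.array([np.cos(psi2),np.sin(psi2),0]);y=np.array([np.sin(psi2),-np.cos(psi2),0])
L=(P-T)@np.c_[x,y,[0,0,-1.]]; L[:,2]*=-1
for lo,hi in((.033,.045),(.085,.1),(-.007,.02)):
    k=(L[:,2]>lo)&(L[:,2]<hi)&(abs(L[:,0])<.12)&(abs(L[:,1])<.018)
    q=L[k]
    if len(q):print(lo,len(q),np.median(q,0).round(4),np.percentile(q,2,0).round(4),np.percentile(q,98,0).round(4))
E
```

```text
[ 0.19505553 -0.99007358 -0.18241685]
w 0.45890833755125576 81.26791622489691
14.3667 0.4599840564336186 80.94816089607775 [ 0.3278981   0.38397295 -6.29989954] [ 0.47247547 -0.31351262  0.31938924]
18.9417 [ 0.50232152 -0.0676338   0.31996585] -2.233279756452547
0.033 10384 [0.0007 0.     0.0379] [-0.0302 -0.0172  0.0342] [0.0193 0.0172 0.0391]
-0.007 2262 [ 0.019  -0.0002  0.0081] [ 0.0185 -0.0173 -0.0064] [0.0196 0.0173 0.0195]
```

View pics/held.png

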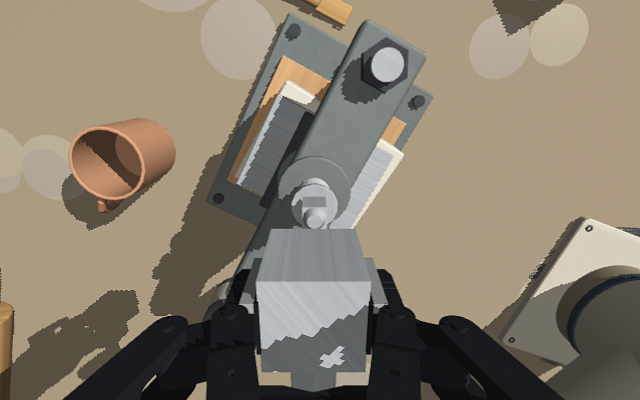

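The crank is held squarely. The hub face is at tool x = 19 mm, so the hub centre is 1 mm off in tool -x. The spindle square just beyond it, (315,200), shows its flat parallel to the hub. I'll lower it with force checks.

```bash
python3 - <<'E'
from h import *
psi=np.deg2rad(-69.2); xy=np.array([.5023,-.0676])+.001*np.array([np.cos(psi),np.sin(psi)])
manip.servo_line([*xy,.268],feed=.12)
f0=np.array(manip.get_state()['contact_force'])
z=.268
while z>.233:
    z-=.0025; manip.servo_line([*xy,z],feed=.03)
    s=manip.get_state(); f=np.array(s['contact_force'])-f0
    print(round(z,4),np.round(s['eef_pos'][2],4),f.round(1),np.round(s['torque'],2))
    if f[2]>12 or np.linalg.norm(f[:2])>25: break
print(s['clock'])
E
```

```text
0.2655 0.266 [ 0.  -1.5 -0.2] [-0.07 -0.03  0.03]
0.263 0.2629 [-0.7 -0.2 -0.7] [-0.06 -0.03  0.01]
0.2605 0.2603 [ 0.  -0.4  0.1] [-0.07 -0.08  0.01]
0.258 0.2578 [-0.5 -0.4 -0.3] [-0.08 -0.04 -0.03]
0.2555 0.2553 [-0.7 -0.1 -0.1] [-0.03 -0.01  0.05]
0.253 0.2528 [-0.7 -0.7  0.1] [-0.07 -0.01 -0.02]
0.2505 0.2503 [-0.1 -0.1 -0. ] [-0.07 -0.07  0.05]
0.248 0.2478 [ 0.1  0.1 -0.2] [-0.08  0.    0.05]
0.2455 0.2454 [-0.8 -0.3 -0.3] [-0.05  0.02 -0.  ]
0.243 0.2428 [ 0.3 -0.4 -0.6] [-0.06 -0.01 -0.01]
0.2405 0.2403 [-0.   0.7 -0.1] [-0.09 -0.01  0.06]
0.238 0.2378 [-0.8 -1.3 -0.7] [-0.12 -0.04  0.03]
0.2355 0.2362 [-0.7 -1.   7.9] [-0.07  0.15  0.04]
0.233 0.2361 [-6.7  1.4 30.2] [0.22 1.65 0.02]
23.075
```

```bash
python3 - <<'E'
from h import *
psi=np.deg2rad(-69.2); S=np.array([.5023,-.0676]);xy=S+.001*np.array([np.cos(psi),np.sin(psi)])
manip.servo_line([*xy,.2361],feed=.03)
manip.move_gripper(.8)
manip.servo_line([*xy,.37],feed=.15)
p=S+.08*np.array([np.cos(psi),np.sin(psi)])
manip.servo_line([*p,.40],feed=.15); manip.pause(.2)
a,d=get_image('wrist');c=calibration('wrist');save('seated',a)
P,U=cloud(c,d)
for lo,hi in((.318,.335),(.273,.279),(.266,.2725)):
    k=(abs(P[:,0]-S[0])<.11)&(abs(P[:,1]-S[1])<.11)&(P[:,2]>lo)&(P[:,2]<hi);q=P[k]
    if len(q)>5:print(lo,len(q),np.median(q,0).round(4),cv2.minAreaRect(q[:,:2].astype(np.float32)))
ds,_=get_image('scene'); save('scene2',ds); np.save('scene2_d.npy',_)
print(manip.get_state()['clock'])
E
```

```text
0.318 681 [ 0.4813 -0.0099  0.3264] ((0.48023006319999695, -0.007976191118359566), (0.027128932997584343, 0.01576945185661316), 22.67449378967285)
0.273 1860 [ 0.5024 -0.0674  0.2745] ((0.494935005903244, -0.04654747247695923), (0.039901744574308395, 0.0857987254858017), 20.40485382080078)
0.266 829 [ 0.4898 -0.0325  0.2712] ((0.49408987164497375, -0.04453159123659134), (0.03972329571843147, 0.09025085717439651), 20.7617244720459)
25.775
```

View pics/seated.png

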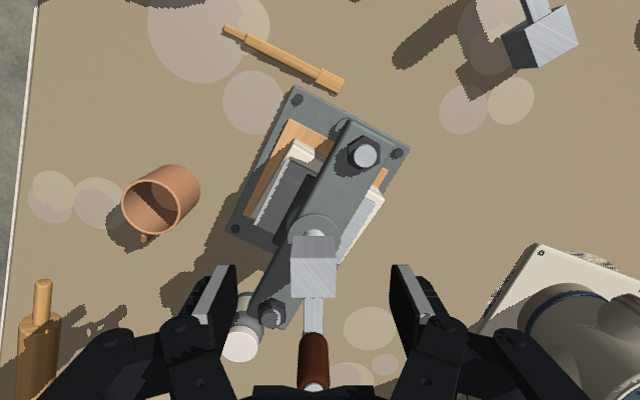

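The crank is seated: the hub top is at 0.2745, which is the seat plus 46 mm, and the wooden handle is at (313,365), yaw about 110.5°. The seat height puts the gap near 17.4 mm, so about 2.18 turns plus half a turn. I'll wind now.

```bash
cat > wind.py <<'E'
from h import *
psi=np.deg2rad(-69.2); S=np.array([.5023,-.0676])
def pos(th,z): return [S[0]+.07*np.cos(th),S[1]+.07*np.sin(th),z]
def wind(th0,turns,z0,step=15):
    manip.reach(pos(th0,.37),Q(psi)); manip.move_gripper(.8); manip.servo_line(pos(th0,z0),feed=.12)
    manip.move_gripper(0,squeeze=40)
    s=manip.get_state();print('w',s['width'],s['grip_force'],s['clock']);f0=np.array(s['contact_force'])
    n=int(np.ceil(turns*360/step)); th=th0
    for i in range(1,n+1):
        t=turns*i/n; th=th0-2*np.pi*t
        manip.servo_line(pos(th,z0-.008*t),feed=.1)
        s=manip.get_state();f=np.array(s['contact_force'])-f0
        e=np.array([np.cos(th),np.sin(th)])
        if i%4==0: print(round(t,2),'rad %.1f tan %.1f z %.1f'%(f[:2]@e,f[:2]@[e[1],-e[0]],f[2]),round(s['clock'],1))
        if np.linalg.norm(f)>40: print('STOP',t,f);break
    return th,z0-.008*t
def look(name):
    manip.servo_line([*(S+.08*np.array([np.cos(psi),np.sin(psi)])),.40],feed=.2); manip.pause(.2)
    a,d=get_image('wrist');c=calibration('wrist');save(name,a);import pickle;pickle.dump((a,d,c),open(name+'.pkl','wb'))
    return a,d,c
E
python3 - <<'E'
from wind import *
th,z=wind(np.deg2rad(110.5),2.69,.281)
print(np.rad2deg(th)%360,z,manip.get_state()['clock'])
manip.move_gripper(.8); manip.servo_line(pos(th,.37),feed=.15)
a,d,c=look('after')
P,U=cloud(c,d)
for lo,hi in((.29,.32),(.249,.257)):
    k=(abs(P[:,0]-S[0])<.11)&(abs(P[:,1]-S[1])<.11)&(P[:,2]>lo)&(P[:,2]<hi);q=P[k]
    if len(q)>5:print(lo,len(q),np.median(q,0).round(4),cv2.minAreaRect(q[:,:2].astype(np.float32)))
im,ds=get_image('scene');save('scene3',im);np.save('scene3_d.npy',ds)
print(manip.get_state()['clock'])
# platen height from scene depth and before/after
c=calibration('scene')
for f in('scene_d.npy','scene2_d.npy','scene3_d.npy'):
    P,_=cloud(c,np.load(f)); R=P[:,:2]-S
    a=np.deg2rad(-7); x=R@[np.cos(a),np.sin(a)];y=R@[-np.sin(a),np.cos(a)]
    k=(abs(x)<.07)&(abs(y)<.07)&(P[:,2]<.178)&(P[:,2]>.06)
    h,e=np.histogram(P[k][:,2],bins=np.arange(.06,.18,.004));print(f,dict(zip((e[:-1]*1000).round().astype(int).tolist(),h.tolist())))
E
```

```text
w 0.31883137922736754 39.16233390569687 27.9833
0.17 rad -1.3 tan 0.3 z 3.4 29.3
0.33 rad -3.0 tan 2.0 z 4.2 30.6
0.5 rad 0.5 tan 0.2 z 2.9 32.0
0.66 rad 6.5 tan -0.7 z 4.8 33.3
0.83 rad 9.7 tan -0.8 z 10.1 34.6
0.99 rad 4.9 tan 1.1 z 6.5 36.0
1.16 rad -1.1 tan 1.0 z 4.0 37.3
1.32 rad -2.1 tan 2.9 z 5.1 38.6
1.49 rad 0.6 tan 0.5 z 5.8 40.0
1.66 rad 5.8 tan -1.7 z 5.9 41.3
1.82 rad 11.3 tan -1.7 z 10.8 42.6
1.99 rad 5.9 tan -0.7 z 7.1 44.0
2.15 rad -1.3 tan 1.8 z 3.8 45.3
2.32 rad -3.0 tan 2.5 z 5.0 46.6
2.48 rad 0.3 tan 1.0 z 4.4 48.0
2.65 rad 5.6 tan -1.5 z 5.3 49.3
222.0999999999999 0.25948000000000004 49.65
0.29 809 [ 0.4586 -0.1232  0.3045] ((0.45477816462516785, -0.11866508424282074), (0.02746208943426609, 0.021033694967627525), 52.71316909790039)
0.249 2393 [ 0.4959 -0.0754  0.253 ] ((0.4808119237422943, -0.0888466089963913), (0.10060423612594604, 0.041054967790842056), 45.011199951171875)
51.9083
scene_d.npy {60: 25, 64: 21, 68: 29, 72: 19, 76: 30, 80: 29, 84: 244, 88: 190, 92: 4, 96: 0, 100: 3, 104: 23, 108: 45, 112: 254, 116: 346, 120: 8, 124: 0, 128: 1, 132: 21, 136: 41, 140: 126, 144: 141, 148: 4, 152: 20, 156: 28, 160: 54, 164: 77, 168: 59, 172: 64}
scene2_d.npy {60: 26, 64: 21, 68: 23, 72: 26, 76: 23, 80: 28, 84: 230, 88: 199, 92: 8, 96: 0, 100: 2, 104: 30, 108: 39, 112: 254, 116: 345, 120: 10, 124: 0, 128: 2, 132: 24, 136: 48, 140: 119, 144: 138, 148: 7, 152: 19, 156: 21, 160: 65, 164: 76, 168: 61, 172: 61}
scene3_d.npy {60: 29, 64: 21, 68: 27, 72: 28, 76: 25, 80: 29, 84: 165, 88: 133, 92: 46, 96: 295, 100: 244, 104: 5, 108: 2, 112: 34, 116: 50, 120: 242, 124: 137, 128: 37, 132: 41, 136: 1, 140: 0, 144: 0, 148: 3, 152: 18, 156: 27, 160: 62, 164: 68, 168: 69, 172: 68}
```

```bash
python3 - <<'E'
from h import *
S=np.array([.5023,-.0676]);c=calibration('scene')
for f,bs in(('scene2_d.npy',((.084,.092),(.110,.122),(.138,.15))),('scene3_d.npy',((.084,.092),(.094,.106),(.118,.128)))):
    P,_=cloud(c,np.load(f)); R=P[:,:2]-S
    a=np.deg2rad(-7); x=R@[np.cos(a),np.sin(a)];y=R@[-np.sin(a),np.cos(a)]
    for lo,hi in bs:
        k=(abs(x)<.07)&(abs(y)<.07)&(P[:,2]>lo)&(P[:,2]<hi); print(f,lo,np.median(P[k],0).round(4),k.sum())
im=cv2.imread('pics/scene3.png')[140:320,190:430];cv2.imwrite('pics/c3.png',cv2.resize(im,None,fx=2.5,fy=2.5,interpolation=cv2.INTER_CUBIC))
E
```

```text
scene2_d.npy 0.084 [ 0.5574 -0.1053  0.0879] 429
scene2_d.npy 0.11 [ 0.5472 -0.0749  0.1163] 630
scene2_d.npy 0.138 [ 0.5314 -0.0754  0.1439] 289
scene3_d.npy 0.084 [ 0.5485 -0.1164  0.0876] 298
scene3_d.npy 0.094 [ 0.5488 -0.0756  0.0997] 571
scene3_d.npy 0.118 [ 0.5252 -0.0727  0.1232] 411
```

View pics/c3.png

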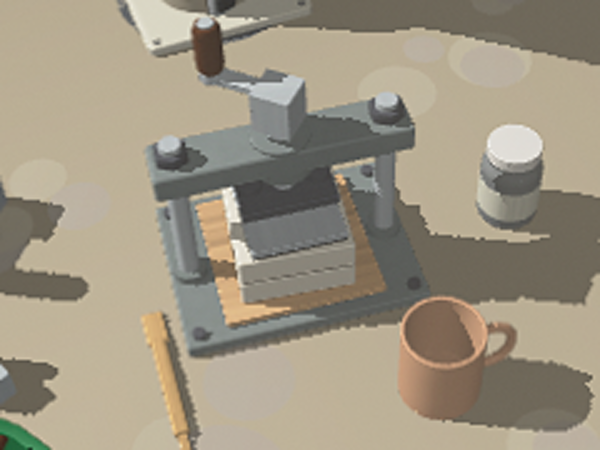

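The platen lies on the mould, at crop (290,230). The crank is on the spindle and the jar, mug and tool stand as before. The platen dropped 16.6 mm against about 21 mm for the spindle, which is a nip of about 0.55 turn.

```bash
python3 -c "
from station import manip
s=manip.get_state();print(s['clock'],s['contact_force']);print(manip.hand_in())"
```

```text
51.9083 [-0.44880803  0.27328725 -0.70935837]
the job is handed in; nothing more can be done
None
```

The job is handed in at 51.9 s: the crank was set fully home, released, then wound about 2.7 turns clockwise, nipping the mould by about 0.55 turn by camera depth; it was left on the spindle with the mould and bystanders looking undisturbed in the last picture.

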